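# Index a fraction collector by its rim tab, then open the tap

### The arm

A 6-joint arm with a two-finger parallel gripper is mounted at the origin on a cart in front of the work surface, level with it; the furniture and walls round the work are solid. World frame = base frame: x ahead of the robot, y to its left, z up, the work surface at z = 0. Lengths are in m, angles in rad, forces in N, time in s.
With the tool pointing down it reaches from about 0.425 to 1.125 m from the base axis. Payload 14.9 kg.
Tool frame: the origin (TCP) lies on the mounting face of the last link; the fingertips stand 191 mm ahead of it and the grasp point (between the pads) lies 172 mm ahead of it (r.tip_extent is the distance from the TCP to the fingertips, in m); z points along the fingers, y is the line along which they close (so a half turn about z gives the same grasp; the last joint's range is limited). The gripper opens to 91 mm and grips with 3 to 60 N. Pads are 32 mm wide; open, the fingers measure 118 mm over their backs; the gripper's body (76 mm by 178 mm) begins 60 mm behind the grasp point.
Start: joints at [1.162, 0.379, 1.734, -0, 1.028, -0.033], TCP at [0.257, 0.651, 0.405] pointing down, gripper open.
Joint ranges: [-2.77, 2.77], [-0.74, 2.19], [0, 2.66], [-1.06, 4.2], [0.31, 2.87], [-3.08, 3.08]. Speed limits (rad/s): [1.89, 1.89, 2.39, 3.14, 3.14, 3.14].

### API

Orientations are given as a unit quaternion [x, y, z, w].
In Python, from cell import r gives the robot as it stands. The module is installed in compiled form; this text tells all that it offers.
- The arm moves only by the tool move_arm, never from a script. Its argument "plan" is a list of rows, each an object with "rotation": the turn, a rotation vector about the tool's x, y, z in rad, a list of three; "travel": the shift along the tool's x, y, z in mm, a list of three; "grip": the finger opening in mm, from 0 to 91.2. A call has 1 to 5 rows; each row is the pose to reach, as a shift and turn from the pose commanded when the call began, along the tool's axes at that moment; what a row does not reach only later rows make up. A row lasts 1/12 s, in which the tool goes at most 41.7 mm and 7.16 degrees, less where a joint would pass 70% of its speed; a pose out of reach is approached as far as the arm can. A call with a gripper value outside its range is refused whole. The fingers move at their own pace and stop on an object; the grip force is fixed at half the most. Time passes only in rows, so rows that repeat a pose let the fingers close. It gives the time, the measured TCP pose, the force, the opening and the grip force at its end, in the units of the state.
- r.get_obs(): the state, without advancing time (a new reading comes with each control period).
- r.camera(name): name is "side" or "top"; returns the picture (384x512x3 uint8, red, green, blue); there is no depth.
- r.camera_model(name): a dict with "fx", "fy", "cx", "cy" (pixels), "world_from_camera" (4x4, takes a point from camera to world coordinates). Camera axes: x right, y up, looking along -z (the intrinsics and any distortion apply to the point x, -y, -z); pixel columns grow to the right and rows downward; lengths in m; the calibration is good to about 2 mm. A picture is of the moment at which its call begins. camera_model takes no time and is no camera call.
- r.sign_off(): hands the job in; it is judged then, once.
The state is a dict: "time_s": time; "q": joint angles; "qd": joint speeds; "effort": joint torques, N m; "eef_pos": TCP position; "tool_rot": TCP orientation; "wrist_force": force on the tool from outside, world axes, zero at the start; "ft_torque": the same for the moment, N m; "width": finger opening in m; "gripper_force": force on a finger pad.
Only numpy, scipy, OpenCV 4.12 (cv2) and the standard library are available. Lean on these libraries where they do the work, as an engineer would, in place of code of your own. Each camera call takes 0.05 s, during which the arm holds its last target. There are 200 camera calls.

### The job

Collect the next fraction on the trolley: with pushes of the fingertips on the tabs round the rim, step the turntable round until the one vial without a cap has clicked into place under the outlet spout, and then push the tap's lever round to fully open. The tap must stay shut until that vial stands under the spout. Grasp nothing: never touch, lift or tip the vials, and leave the other things on the trolley where they are.

Things in the scene. Friction and masses are not known exactly. Their poses are not given: they have to be found in the camera images.
- collector: Fraction collector, fixed on the steel lab trolley ahead of the robot to its left, in front of the hood; the trolley top (the bench) is z = 0. Origin on the bench under the turntable's vertical axis; x points to the spout and on to the supply bottle, z up. Grey foot 128 mm across, 9 mm high; bottle 72 mm across, top 164 mm high, on a stand at x = 160 mm.
- turntable (a joint): Turn of the turntable about the collector's z axis, rad, counter-clockwise seen from above positive, no end stops, 0 at the start. A spring ball clicks it into place at every 60 deg (multiples of 1.047 rad): pushed past half-way it snaps on by itself to the next place, pushed less it springs back. It takes about 1 to 2 N at a tab.
- turntable_top (a point): Middle of the turntable's disc, on the axis at its upper face, 24 mm above the bench. Disc radius 60 mm. Six white sockets stand on it on a 42 mm radius, 60 deg apart; socket k lies at 60 k deg + joint value from the collector's x axis. Socket 0 is empty and starts under the spout; the vials stand in sockets 1 to 5.
- tap (a joint): Turn of the tap's lever, rad: 0 = shut (lever across the tube, pointing along the collector's +y), 1.571 = fully open (lever along the tube, pointing along the collector's -x, away from the bottle). Counter-clockwise from above as it opens, an end stop at either end; stays where it is left; about 1.3 N at its end. Starts shut (0 to 0.08).
- tap_axis (a point): On the vertical axis of the tap's lever, at the tube's centre: collector x = 66 mm, y = 0, 106 mm above the bench. Brass tap block 22 mm square, its top 118 mm above the bench. The steel tube (6 mm thick) runs level along y = 0 from the bottle through the tap and bends down into the spout.
- lever_end (a point): Middle of the black upright tab at the end of the tap's lever, 46 mm from the lever's axis: the tab is 6 mm thick, 28 mm long (32 to 60 mm from the axis) and reaches from 120 to 148 mm above the bench. The point's axes turn with the lever (the lever points along its +y).
- hood_corner (a point): Foot of the fume hood's front corner post (80 mm square, 1.6 m high). From it the hood's closed side wall runs along -y, 0.30 m ahead of the robot. The arm must pass the post on its left: keep the forearm's heading at 55 deg or more left of x, with the hand leaning over to the left (up to 35 deg) to reach points right of that line.
- outlet_tip (a point): Lower end of the outlet spout, 42 mm from the turntable's axis on the collector's x axis, 90 mm above the bench; the vials pass under it.
- tab0 (a point): Middle of rim tab 0, 84 mm from the turntable's axis, 33 mm above the bench. Six such tabs stand half-way between the sockets: tab k at 30 deg + 60 k deg + joint value from the collector's x axis. Upright and radial, each 6 mm thick, 68 to 100 mm from the axis, 20 to 46 mm above the bench; the outer part stands clear of the disc.
- open_vial: The one open glass vial: no cap, 27 mm across, 52 mm high with a 21 mm neck; origin at the centre of its underside. Stands loosely in one of sockets 1 to 5 (16 mm deep, 1 mm play), 24 mm above the bench.
- open_mouth (a point): Centre of the open vial's mouth, 52 mm above its foot (76 mm above the bench); mouth 17 mm wide.
- capped_1: Finished fraction: glass vial with a black or white screw cap, 27 mm across, 60 mm high, standing loosely in a socket of the turntable; origin at the centre of its underside.
- capped_2: Finished fraction: glass vial with a black or white screw cap, 27 mm across, 60 mm high, standing loosely in a socket of the turntable; origin at the centre of its underside.
- capped_3: Finished fraction: glass vial with a black or white screw cap, 27 mm across, 60 mm high, standing loosely in a socket of the turntable; origin at the centre of its underside.
- capped_4: Finished fraction: glass vial with a black or white screw cap, 27 mm across, 60 mm high, standing loosely in a socket of the turntable; origin at the centre of its underside.
- glass_dish: Watch glass, a shallow glass dish 61 mm across, 9 mm high; bystander on the trolley, origin at the centre of its underside.
- plastic_syringe: Plastic syringe lying flat, 124 mm long, 23 mm high; bystander on the trolley, origin at the centre of its underside.
- beaker: Small glass beaker, 55 mm across, 62 mm high; bystander on the trolley, origin at the centre of its underside.
- steel_tweezers: Steel tweezers lying flat, 119 mm long; bystander on the trolley, origin at the centre of its underside.
Mind the look-alikes: they are no part of the job. What is shaped like the capped_4 but orange is not meant.

How it is judged:
On the way:
1. the open vial stands at rest under the outlet spout with the tap still shut (horizontal distance between open_mouth and outlet_tip below 0.006 m and value of joint tap below 0.3 rad and velocity of joint turntable between -0.15 and 0.15 rad/s), for 0.3 s.
At the end, for the whole second after the job is handed in: The mouth of the open vial is within 6 mm (horizontally) of the spout's tip, the tap is open to at least 1.4 rad of 1.571, the turntable is at rest, and all five vials stand upright (within 0.25 rad) down in their sockets (horizontal distance between open_mouth and outlet_tip below 0.006 m and value of joint tap above 1.4 rad and velocity of joint turntable between -0.05 and 0.05 rad/s and angle between each of capped_1, capped_2, capped_3, capped_4, open_vial's own z axis and vertical below 0.25 rad and height (world z) of each of capped_1, capped_2, capped_3, capped_4, open_vial below 0.034 m); the robot touches nothing.
It fails at once if the tap is opened (past 0.35 rad) while the open vial is not under the spout (more than 8 mm off) (value of joint tap above 0.35 rad and horizontal distance between open_mouth and outlet_tip above 0.008 m).
It fails at once if a vial is lifted (10 mm or more) or tipped (0.4 rad) (height (world z) of any of capped_1, capped_2, capped_3, capped_4, open_vial above 0.034 m or angle between any of capped_1, capped_2, capped_3, capped_4, open_vial's own z axis and vertical above 0.4 rad).
It fails at once if the robot touches a vial (more than 1 N) (contact force between any of the fingers, the arm and capped_1 above 1 N or contact force between any of the fingers, the arm and capped_2 above 1 N or contact force between any of the fingers, the arm and capped_3 above 1 N or contact force between any of the fingers, the arm and capped_4 above 1 N or contact force between any of the fingers, the arm and open_vial above 1 N).
It fails at once if a bystander is moved by more than 30 mm (distance of any of glass_dish, plastic_syringe, beaker, steel_tweezers from where it was at the start of the episode above 0.03 m).
It also fails if it takes over 72 s, if anything falls off the work surface, if the arm or the gripper's body presses on something with over 40 N, if the wrist force passes 120 N, or if a joint passes its speed limit or range.

## Working session

There is one attempt and no reset: what is moved stays moved. The work goes in short steps, Python scripts to look and compute and a tool call to move; the robot and the scene stay as the last step left them, time stands still between calls to the robot, and variables do not carry over. Pictures are saved under pics/ and viewed, at most 10 in all, crops included, and the job is handed in when it is done.

Besides the shell and the picture viewer there is one more tool, called after ">>>" by a JSON object that holds its "api" and its "payload", one argument or row to a line. move_arm: Moves the arm, as the interface text tells. Its arguments: {"type":"object","properties":{"plan":{"type":"array","items":{"type":"object","properties":{"rotation":{"type":"array","items":{"type":"number"}},"travel":{"type":"array","items":{"type":"number"}},"grip":{"type":"number"}}}}},"required":["plan"]}

```bash
mkdir -p pics; python3 - <<'E'
from cell import r
import cv2,numpy as np
o=r.get_obs();print({k:np.round(v,3).tolist() for k,v in o.items()},r.tip_extent)
ims=[]
for n in("side","top"):
    im=r.camera(n)[:,:,::-1];cv2.imwrite(f"pics/{n}0.png",im)
    m=r.camera_model(n);print(n,{k:np.round(v,4).tolist() for k,v in m.items()})
E
```

```text
{'time_s': 0.0, 'q': [1.162, 0.379, 1.735, 0.0, 1.028, -0.033], 'qd': [0.002, -0.001, -0.0, -0.001, -0.002, 0.0], 'effort': [0.003, -76.373, -43.437, 0.065, 0.042, -0.0], 'eef_pos': [0.257, 0.651, 0.404], 'tool_rot': [0.187, 0.982, -0.001, -0.0], 'wrist_force': [-0.537, 0.403, -0.182], 'ft_torque': [0.014, -0.045, -0.042], 'gripper_force': 0.0, 'width': 0.091} 0.1908
side {'fx': 428.5039, 'fy': 428.5039, 'cx': 261.8749, 'cy': 196.4636, 'world_from_camera': [[-0.9993, -0.0141, 0.0338, 0.5146], [0.0365, -0.4684, 0.8828, 1.2445], [0.0034, 0.8834, 0.4686, 0.5236], [0.0, 0.0, 0.0, 1.0]]}
top {'fx': 370.6213, 'fy': 370.6213, 'cx': 258.6967, 'cy': 192.9331, 'world_from_camera': [[0.014, 0.9905, -0.1366, 0.3629], [-0.9997, 0.0166, 0.0177, 0.4922], [0.0198, 0.1363, 0.9905, 0.9525], [0.0, 0.0, 0.0, 1.0]]}
```

View pics/side0.png

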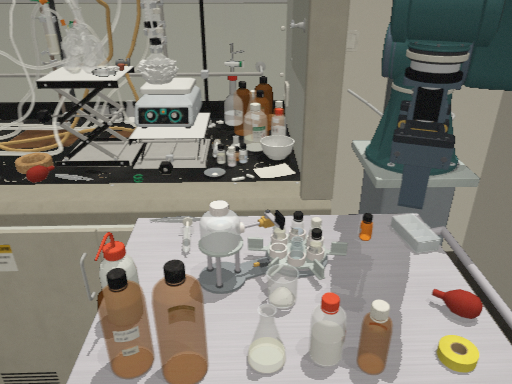

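View pics/top0.png

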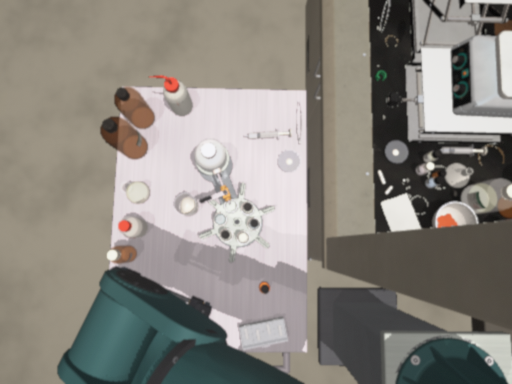

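The top view shows the collector near (237,222), the bottle near (210,155) and the tap lever near (205,197). In the side view the vials are around (300,240). I'll enlarge both.

```bash
python3 - <<'E'
import cv2,numpy as np
t=cv2.imread("pics/top0.png")[130:280,160:310];s=cv2.imread("pics/side0.png")[190:310,180:360]
cv2.imwrite("pics/c0.png",np.hstack([cv2.resize(t,(400,400),interpolation=2),cv2.copyMakeBorder(cv2.resize(s,(400,267),interpolation=2),0,133,0,0,0)]))
E
```

```text
(no output)
```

View pics/c0.png

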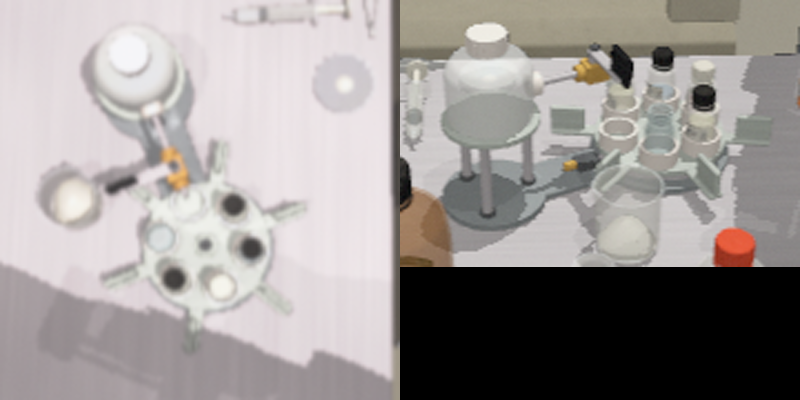

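The crop shows the following (px in the enlarged left panel):
- **Caps:** black at (233,204), (252,247) and (173,278), white at (220,285).
- **Open vial candidate:** the bluish, uncapped vial at (160,237), which is next counter-clockwise from the spout. That makes it socket 1. The side panel at (660,145) also shows a bare blue glass vial there.
- **Look-alike:** the orange vial at top px (264,287) stands away on the trolley and isn't meant.

So the turntable needs one step clockwise. Next I'll get the collector's pose.

```bash
cat > h.py <<'E'
import numpy as np,cv2
from scipy.optimize import least_squares
from scipy.spatial.transform import Rotation as R
from cell import r
def proj(n,P):
    m=r.camera_model(n);T=np.linalg.inv(m["world_from_camera"]);p=np.atleast_2d(P)@T[:3,:3].T+T[:3,3]
    return np.c_[m["cx"]+m["fx"]*p[:,0]/-p[:,2],m["cy"]-m["fy"]*p[:,1]/-p[:,2]]
def ray(n,px,z):
    m=r.camera_model(n);M=np.array(m["world_from_camera"])
    d=M[:3,:3]@[(px[0]-m["cx"])/m["fx"],-(px[1]-m["cy"])/m["fy"],-1];o=M[:3,3]
    return o+d*(z-o[2])/d[2]
def W(c,P):  # collector -> world
    P=np.atleast_2d(P).astype(float);k,s=np.cos(c[2]),np.sin(c[2])
    return np.c_[c[0]+k*P[:,0]-s*P[:,1],c[1]+s*P[:,0]+k*P[:,1],P[:,2]]
E
python3 - <<'E'
from h import *
C=lambda a,b:(160+a*.375,130+b*.375)
pol=lambda rad,deg,z:(rad*np.cos(np.radians(deg)),rad*np.sin(np.radians(deg)),z)
top=[(C(220,143),pol(.1,-30,.04)),(C(303,207),pol(.1,-90,.04)),(C(288,310),pol(.1,-150,.04)),(C(192,347),pol(.1,150,.04)),(C(103,282),pol(.1,90,.04)),
(C(233,204),pol(.042,-60,.084)),(C(252,247),pol(.042,-120,.084)),(C(220,285),pol(.042,180,.084)),(C(173,278),pol(.042,120,.084)),(C(128,55),(.16,0,.164)),(C(160,237),pol(.042,60,.07))]
px=np.array([t[0] for t in top]);P=np.array([t[1] for t in top])
S=lambda a,b:(180+a*.45,190+b*.45)
side=[(S(663,58)if 0 else S(303,97),pol(.042,120,.080)),(S(488-400,30),(.16,0,.16)),(S(260,150),pol(.042,60,.076))]
f=lambda c:(proj("top",W(c,P))-px).ravel()
s=least_squares(f,[.35,.5,.37]);print(s.x,np.degrees(s.x[2]));print(np.round(s.fun.reshape(-1,2),1).tolist())
for p,q in side: print(p,proj("side",W(s.x,q)))
np.save("c.npy",s.x)
c=s.x
print("center heading",np.degrees(np.arctan2(c[1],c[0])),"tab2",W(c,pol(.084,150,.033)),"lever",W(c,(.066,.046,.13)),"lever final",W(c,(.02,0,.13)))
for n,p in dict(post=(325,265),beaker=(186,204),dish=(288,161),orange=(264,287),syr=(268,134)).items(): print(n,ray("top",p,.0 if n!='beaker' else .03))
print(R.from_quat(r.get_obs()["tool_rot"]).as_matrix().round(3))
E
```

```text
[0.41709609 0.52831219 0.39517823] 22.64204492546598
[[0.5, -1.9], [1.0, -1.2], [1.0, 0.6], [-1.3, 2.3], [0.1, 0.9], [0.0, -0.2], [-0.5, 0.3], [0.3, 0.2], [0.1, 0.3], [-0.1, -0.9], [-1.0, -0.7]]
(316.35, 233.65) [[316.13455784 231.14954431]]
(219.6, 203.5) [[218.68796324 205.26122567]]
(297.0, 257.5) [[296.82602438 237.91435417]]
center heading 51.709334196076085 tab2 [[0.3337878  0.53906989 0.033     ]] lever [[0.46030059 0.59617507 0.13      ]] lever final [[0.43555465 0.53601164 0.13      ]]
post [0.31262677 0.30440245 0.        ]
beaker [0.45925618 0.65654407 0.03      ]
dish [0.58034256 0.39926026 0.        ]
orange [0.25638552 0.45850633 0.        ]
syr [0.65257375 0.4526687  0.        ]
[[-0.93   0.367 -0.   ]
 [ 0.367  0.93  -0.001]
 [ 0.    -0.001 -1.   ]]
```

```bash
cat >> h.py <<'E'
RS=R.from_quat([0.187,0.982,-0.001,0])
c=np.load("c.npy")
def tip():
    o=r.get_obs();return o["eef_pos"]+R.from_quat(o["tool_rot"]).apply([0,0,r.tip_extent])
def go(target,lean=.25,yaw=0):
    o=r.get_obs();R0=R.from_quat(o["tool_rot"]);Rt=R.from_euler('z',yaw)*RS*R.from_rotvec([0,-lean,0])
    t=np.array(target)-Rt.apply([0,0,r.tip_extent])-o["eef_pos"]
    print(np.round(target,3),"travel",np.round(R0.inv().apply(t)*1e3,1).tolist(),"rot",np.round((R0.inv()*Rt).as_rotvec(),3).tolist())
def pol(rad,deg,z):return W(c,(rad*np.cos(np.radians(deg)),rad*np.sin(np.radians(deg)),z))[0]
def st():
    o=r.get_obs();print(round(o["time_s"],2),"tip",tip().round(3),"q",np.round(o["q"],2),"F",np.round(o["wrist_force"],1),o["width"])
E
python3 - <<'E'
from h import *
go(pol(.094,169,.13))
E
```

```text
[0.325 0.509 0.13 ] travel [-68.1, -106.3, 89.4] rot [0.001, -0.25, 0.0]
```

>>> {"api": "move_arm", "payload": {
  "plan": [
    {"travel": [-17,-26,22],"rotation": [0,-0.06,0],"grip": 0},
    {"travel": [-34,-53,45],"rotation": [0,-0.13,0],"grip": 0},
    {"travel": [-51,-80,67],"rotation": [0,-0.19,0],"grip": 0},
    {"travel": [-68,-106,89],"rotation": [0,-0.25,0],"grip": 0},
    {"travel": [-68,-106,89],"rotation": [0,-0.25,0],"grip": 0}
  ]
}}

```text
time_s: 0.52
eef_pos: [0.2806, 0.5221, 0.311]
tool_rot: [0.185, 0.975, -0.028, 0.123]
wrist_force: [0.1, -1.0, -0.7]
width: 0.0608
gripper_force: 0.0
```

```bash
python3 - <<'E'
from h import *
st()
for a in(169,): go(pol(.094,a,.027))
a=r.camera("side")[:,:,::-1];b=r.camera("top")[:,:,::-1]
print(proj("side",tip()),proj("top",tip()))
cv2.imwrite("pics/p1.png",np.hstack([cv2.resize(b[130:330,140:340],(400,400)),cv2.resize(a[130:330,200:400],(400,400))]))
E
```

```text
0.52 tip [0.324 0.503 0.126] q [ 1.07  0.34  2.   -0.35  0.81  0.12] F [ 0.1 -1.  -0.7] 0.060758659759892565
[0.325 0.509 0.027] travel [26.0, 5.6, 95.6] rot [-0.007, 0.002, 0.001]
[[344.18148854 196.75968568]] [[243.22850183 261.37541434]]
```

View pics/p1.png

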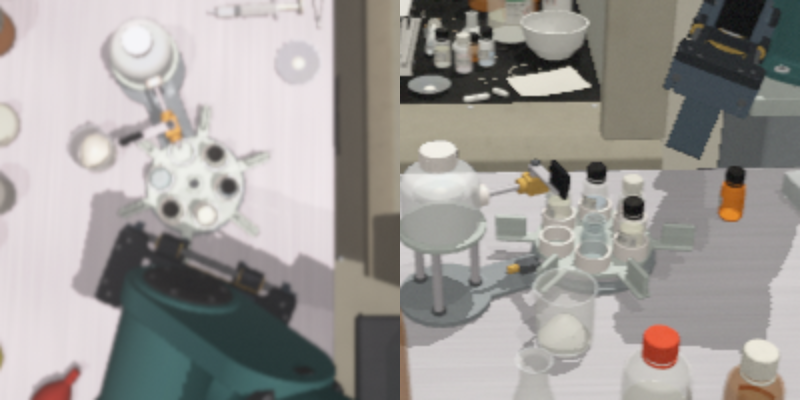

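The view shows the gripper's fingertips at side crop (690,145), matching the predicted tip. The open vial is at (592,235) and the empty socket at (557,240). Next the fingertips go down between tabs 2 and 3.

>>> {"api": "move_arm", "payload": {
  "plan": [
    {"travel": [0,5,0],"rotation": [0,0,0],"grip": 0},
    {"travel": [0,5,0],"rotation": [0,0,0],"grip": 0},
    {"travel": [8,5,32],"rotation": [0,0,0],"grip": 0},
    {"travel": [17,5,64],"rotation": [0,0,0],"grip": 0},
    {"travel": [25,5,95],"rotation": [0,0,0],"grip": 0}
  ]
}}

```text
time_s: 1.03
eef_pos: [0.2826, 0.534, 0.2176]
tool_rot: [0.185, 0.975, -0.022, 0.123]
wrist_force: [0.0, -0.2, 0.1]
width: 0.0191
gripper_force: 0.0
```

```bash
python3 - <<'E'
from h import *
st()
for a in(165,160,154,148,142,136,130,124,118,112): go(pol(.094,a,.027))
E
```

```text
1.03 tip [0.327 0.517 0.033] q [ 1.08  0.51  1.98 -0.41  0.66  0.21] F [ 0.  -0.2  0.1] 0.019119976261725607
[0.324 0.516 0.027] travel [3.5, -1.4, 5.1] rot [0.005, -0.0, -0.0]
[0.323 0.524 0.027] travel [7.1, 5.9, 4.2] rot [0.005, -0.0, -0.0]
[0.323 0.534 0.027] travel [10.5, 15.1, 3.3] rot [0.005, -0.0, -0.0]
[0.324 0.544 0.027] travel [13.0, 24.6, 2.7] rot [0.005, -0.0, -0.0]
[0.326 0.553 0.027] travel [14.5, 34.3, 2.4] rot [0.005, -0.0, -0.0]
[0.33  0.563 0.027] travel [15.1, 44.1, 2.3] rot [0.005, -0.0, -0.0]
[0.334 0.572 0.027] travel [14.6, 54.0, 2.4] rot [0.005, -0.0, -0.0]
[0.339 0.58  0.027] travel [13.1, 63.7, 2.8] rot [0.005, -0.0, -0.0]
[0.344 0.588 0.027] travel [10.7, 73.2, 3.5] rot [0.005, -0.0, -0.0]
[0.351 0.595 0.027] travel [7.3, 82.4, 4.4] rot [0.005, -0.0, -0.0]
```

>>> {"api": "move_arm", "payload": {
  "plan": [
    {"travel": [3,-1,5],"rotation": [0,0,0],"grip": 0},
    {"travel": [3,-1,5],"rotation": [0,0,0],"grip": 0},
    {"travel": [3,-1,5],"rotation": [0,0,0],"grip": 0},
    {"travel": [5,2,5],"rotation": [0,0,0],"grip": 0},
    {"travel": [7,6,4],"rotation": [0,0,0],"grip": 0}
  ]
}}

```text
time_s: 1.45
eef_pos: [0.2795, 0.5411, 0.2137]
tool_rot: [0.186, 0.975, -0.022, 0.123]
wrist_force: [-0.5, -0.5, 0.3]
width: 0.0007
gripper_force: 0.0
```

>>> {"api": "move_arm", "payload": {
  "plan": [
    {"travel": [2,5,0],"rotation": [0,0,0],"grip": 0},
    {"travel": [3,9,-1],"rotation": [0,0,0],"grip": 0},
    {"travel": [5,14,-1],"rotation": [0,0,0],"grip": 0},
    {"travel": [6,19,-1],"rotation": [0,0,0],"grip": 0},
    {"travel": [7,23,-2],"rotation": [0,0,0],"grip": 0}
  ]
}}

```text
time_s: 1.87
eef_pos: [0.281, 0.5648, 0.212]
tool_rot: [0.185, 0.975, -0.023, 0.122]
wrist_force: [0.3, -1.5, 0.7]
width: 0.0004
gripper_force: 0.6
```

```bash
python3 - <<'E'
from h import *
st()
for a in(145,140,136,132,128,124,120,116,112,108): go(pol(.094,a,.027))
b=r.camera("top")[:,:,::-1];a=r.camera("side")[:,:,::-1]
print(proj("side",tip()),proj("top",tip()))
cv2.imwrite("pics/p2.png",np.hstack([cv2.resize(b[130:280,160:310],(400,400)),cv2.resize(a[170:320,230:380],(400,400))]))
E
```

```text
1.87 tip [0.325 0.547 0.027] q [ 1.1   0.55  1.92 -0.4   0.68  0.22] F [ 0.3 -1.5  0.7] 0.0003531277042089836
[0.325 0.548 0.027] travel [0.1, 1.4, 0.2] rot [0.002, -0.0, 0.0]
[0.327 0.556 0.027] travel [1.0, 9.5, -0.1] rot [0.002, -0.0, 0.0]
[0.33  0.563 0.027] travel [1.3, 16.1, -0.1] rot [0.002, -0.0, 0.0]
[0.332 0.569 0.027] travel [1.1, 22.6, -0.1] rot [0.002, -0.0, 0.0]
[0.335 0.574 0.027] travel [0.4, 29.2, 0.1] rot [0.002, -0.0, 0.0]
[0.339 0.58  0.027] travel [-0.7, 35.6, 0.3] rot [0.002, -0.0, 0.0]
[0.342 0.585 0.027] travel [-2.2, 42.0, 0.7] rot [0.002, -0.0, 0.0]
[0.347 0.59  0.027] travel [-4.1, 48.3, 1.2] rot [0.002, -0.0, 0.0]
[0.351 0.595 0.027] travel [-6.5, 54.3, 1.8] rot [0.002, -0.0, 0.0]
[0.356 0.6   0.027] travel [-9.3, 60.2, 2.5] rot [0.002, -0.0, 0.0]
[[343.36627033 251.36354917]] [[228.41622965 259.22836573]]
```

View pics/p2.png

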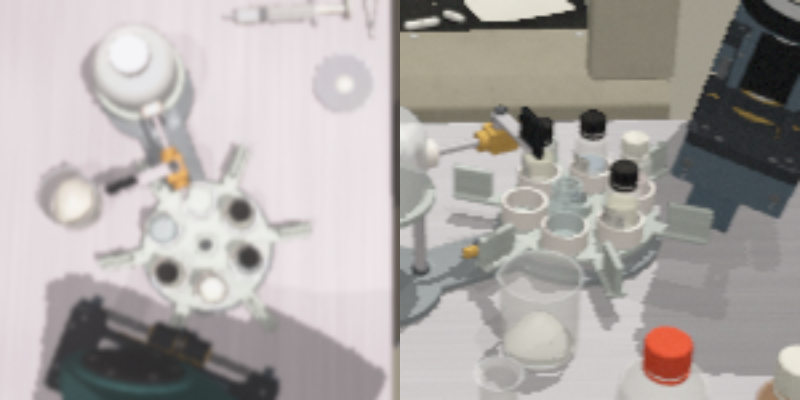

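The table has turned about 13° clockwise and the fingers are clear of the vials. I'll keep pushing.

>>> {"api": "move_arm", "payload": {
  "plan": [
    {"travel": [0,5,0],"rotation": [0,0,0],"grip": 0},
    {"travel": [1,10,0],"rotation": [0,0,0],"grip": 0},
    {"travel": [1,15,0],"rotation": [0,0,0],"grip": 0},
    {"travel": [1,20,0],"rotation": [0,0,0],"grip": 0},
    {"travel": [1,24,0],"rotation": [0,0,0],"grip": 0}
  ]
}}

```text
time_s: 2.38
eef_pos: [0.2891, 0.5876, 0.2119]
tool_rot: [0.185, 0.975, -0.023, 0.123]
wrist_force: [-0.2, -0.3, -0.3]
width: 0.0006
gripper_force: 0.3
```

>>> {"api": "move_arm", "payload": {
  "plan": [
    {"travel": [0,4,0],"rotation": [0,0,0],"grip": 0},
    {"travel": [-1,8,0],"rotation": [0,0,0],"grip": 0},
    {"travel": [-2,12,0],"rotation": [0,0,0],"grip": 0},
    {"travel": [-3,15,0],"rotation": [0,0,0],"grip": 0},
    {"travel": [-3,15,0],"rotation": [0,0,0],"grip": 0}
  ]
}}

```text
time_s: 2.8
eef_pos: [0.2975, 0.6004, 0.2128]
tool_rot: [0.185, 0.975, -0.023, 0.123]
wrist_force: [0.2, -0.0, -0.2]
width: 0.0007
gripper_force: 0.0
```

```bash
python3 - <<'E'
from h import *
st()
p=tip()[:2]-c[:2];print("finger ang",np.degrees(np.arctan2(p[1],p[0])-c[2])%360,np.hypot(*p))
for a in(124,120,116,112,108): go(pol(.094,a,.027))
b=r.camera("top")[:,:,::-1];a=r.camera("side")[:,:,::-1]
cv2.imwrite("pics/p3.png",np.hstack([cv2.resize(b[130:280,160:310],(400,400)),cv2.resize(a[170:320,230:380],(400,400))]))
E
```

```text
2.8 tip [0.341 0.583 0.028] q [ 1.1   0.59  1.84 -0.38  0.72  0.2 ] F [ 0.2 -0.  -0.2] 0.0006524337195177859
finger ang 121.4092121742677 0.09347223512214994
[0.339 0.58  0.027] travel [1.7, -3.5, 0.5] rot [0.003, -0.0, -0.0]
[0.342 0.585 0.027] travel [0.2, 2.9, 0.9] rot [0.003, -0.0, -0.0]
[0.347 0.59  0.027] travel [-1.7, 9.1, 1.4] rot [0.003, -0.0, -0.0]
[0.351 0.595 0.027] travel [-4.1, 15.2, 2.0] rot [0.003, -0.0, -0.0]
[0.356 0.6   0.027] travel [-6.9, 21.1, 2.7] rot [0.003, -0.0, -0.0]
```

View pics/p3.png

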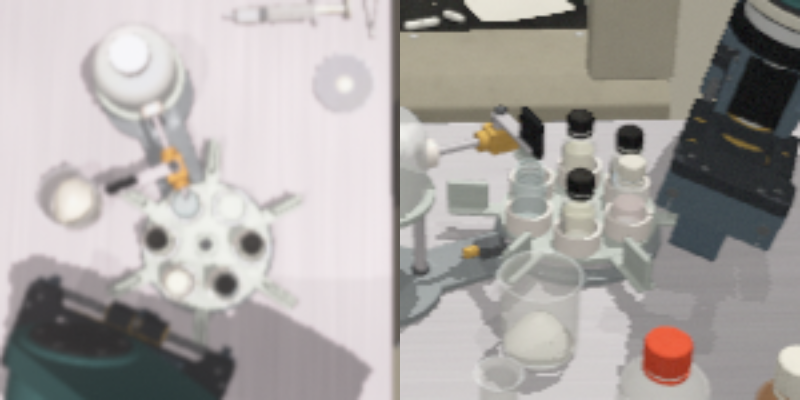

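The table has snapped on: the open vial is at top crop (187,203) under the spout and the empty socket is at (233,205). I'll lift the fingertips clear and check that it's seated.

>>> {"api": "move_arm", "payload": {
  "plan": [
    {"travel": [-8,-4,-30],"rotation": [0,0,0],"grip": 0},
    {"travel": [-17,-4,-65],"rotation": [0,0,0],"grip": 0},
    {"travel": [-27,-4,-105],"rotation": [0,0,0],"grip": 0},
    {"travel": [-38,-4,-145],"rotation": [0,0,0],"grip": 0},
    {"travel": [-45,-4,-175],"rotation": [0,0,0],"grip": 0}
  ]
}}

```text
time_s: 3.32
eef_pos: [0.2959, 0.5959, 0.3968]
tool_rot: [0.185, 0.975, -0.022, 0.123]
wrist_force: [0.4, 0.1, 0.6]
width: 0.0002
gripper_force: 0.0
```

```bash
cat >> h.py <<'E'
def lev(phi,d,rad=.048,z=.130):
    f=np.radians(phi);return W(c,(.066-rad*np.sin(f)+d*np.cos(f),rad*np.cos(f)+d*np.sin(f),z))[0]
E
python3 - <<'E'
from h import *
st()
t=lev(0,.034,.05,.20);go(t,.35);print(np.degrees(np.arctan2(t[1],t[0])))
b=r.camera("top")[:,:,::-1];a=r.camera("side")[:,:,::-1]
g=cv2.cvtColor(np.ascontiguousarray(b[130:280,160:310]),cv2.COLOR_BGR2GRAY)
n,l,s,cc=cv2.connectedComponentsWithStats((g<75).astype(np.uint8))
print([(int(s[i,4]),(cc[i]+[160,130]).round(1).tolist()) for i in range(1,n) if 8<s[i,4]<300])
pl=lambda k:proj("top",W(c,(.042*np.cos(k*np.pi/3),.042*np.sin(k*np.pi/3),.084)))
print("expected",[pl(k).round(1).tolist() for k in (1,3,4,5)])
cv2.imwrite("pics/p4.png",np.hstack([cv2.resize(b[130:280,160:310],(400,400)),cv2.resize(a[170:320,230:380],(400,400))]))
E
```

```text
3.32 tip [0.34  0.579 0.212] q [ 1.1   0.34  1.82 -0.3   0.99  0.07] F [0.4 0.1 0.6] 0.00018370503432122776
[0.49  0.613 0.2  ] travel [-101.1, 87.5, 44.2] rot [0.004, -0.1, -0.001]
51.35298579223207
[(11, [204.4, 199.2]), (22, [218.8, 218.0]), (17, [253.9, 222.9]), (25, [242.6, 237.0]), (12, [162.2, 278.5])]
expected [[[218.5, 217.8]], [[242.8, 237.1]], [[254.0, 222.9]], [[247.4, 206.3]]]
```

View pics/p4.png

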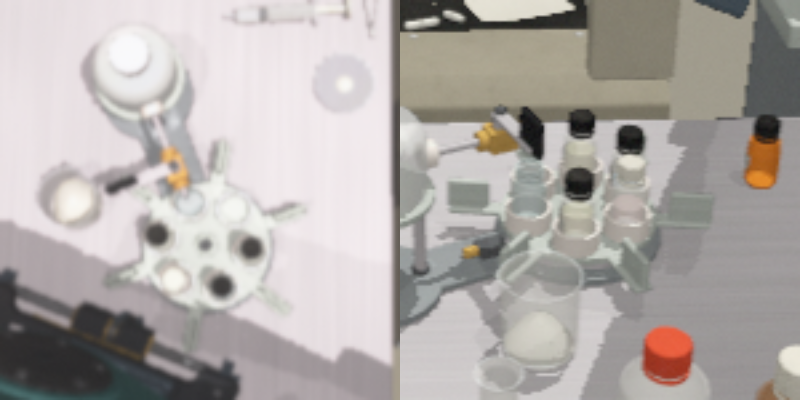

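The table is seated: the caps match the expected socket places to within 0.3 px, and the open vial is under the spout. Now the lever.

```bash
python3 - <<'E'
from h import *
go(lev(0,.040,.052,.21),.45)
E
```

```text
[0.495 0.617 0.21 ] travel [-86.8, 91.9, 41.2] rot [0.01, -0.2, -0.003]
```

>>> {"api": "move_arm", "payload": {
  "plan": [
    {"travel": [-22,23,10],"rotation": [0,-0.05,0],"grip": 0},
    {"travel": [-43,46,20],"rotation": [0,-0.1,0],"grip": 0},
    {"travel": [-65,69,30],"rotation": [0,-0.15,0],"grip": 0},
    {"travel": [-87,92,41],"rotation": [0,-0.2,0],"grip": 0},
    {"travel": [-87,92,41],"rotation": [0,-0.2,0],"grip": 0}
  ]
}}

```text
time_s: 3.83
eef_pos: [0.4212, 0.6476, 0.3727]
tool_rot: [0.182, 0.957, -0.043, 0.221]
wrist_force: [0.1, 1.0, -0.8]
width: 0.0007
gripper_force: 0.0
```

```bash
python3 - <<'E'
from h import *
st();go(lev(0,.040,.052,.132),.45)
E
```

```text
3.83 tip [0.499 0.617 0.201] q [ 1.01  0.52  1.6  -0.54  1.    0.11] F [ 0.1  1.  -0.8] 0.0006587490349453668
[0.495 0.617 0.132] travel [33.1, -0.8, 60.5] rot [0.0, 0.003, -0.001]
```

>>> {"api": "move_arm", "payload": {
  "plan": [
    {"travel": [4,0,0],"rotation": [0,0,0],"grip": 0},
    {"travel": [11,0,15],"rotation": [0,0,0],"grip": 0},
    {"travel": [18,0,30],"rotation": [0,0,0],"grip": 0},
    {"travel": [26,0,46],"rotation": [0,0,0],"grip": 0},
    {"travel": [33,-1,60],"rotation": [0,0,0],"grip": 0}
  ]
}}

```text
time_s: 4.25
eef_pos: [0.4127, 0.6468, 0.3038]
tool_rot: [0.182, 0.958, -0.042, 0.219]
wrist_force: [-0.1, -0.6, -0.4]
width: 0.0003
gripper_force: 0.0
```

```bash
python3 - <<'E'
from h import *
st()
for f,d in((0,.030),(10,.028),(20,.026),(30,.025),(40,.024)): go(lev(f,d,.05,.132),.45)
a=r.camera("side")[:,:,::-1];b=r.camera("top")[:,:,::-1]
cv2.imwrite("pics/p5.png",np.hstack([cv2.resize(b[130:280,140:290],(400,400)),cv2.resize(a[130:280,180:330],(400,400))]))
E
```

```text
4.25 tip [0.49  0.616 0.132] q [ 1.02  0.59  1.63 -0.57  0.92  0.17] F [-0.1 -0.6 -0.4] 0.00031799756352676777
[0.486 0.611 0.132] travel [1.4, -5.5, -0.6] rot [0.001, -0.001, 0.001]
[0.475 0.611 0.132] travel [11.1, -10.3, -5.3] rot [0.001, -0.001, 0.001]
[0.463 0.608 0.132] travel [19.7, -17.1, -9.4] rot [0.001, -0.001, 0.001]
[0.453 0.604 0.132] travel [26.6, -24.6, -12.7] rot [0.001, -0.001, 0.001]
[0.445 0.598 0.132] travel [32.0, -33.3, -15.3] rot [0.001, -0.001, 0.001]
```

View pics/p5.png

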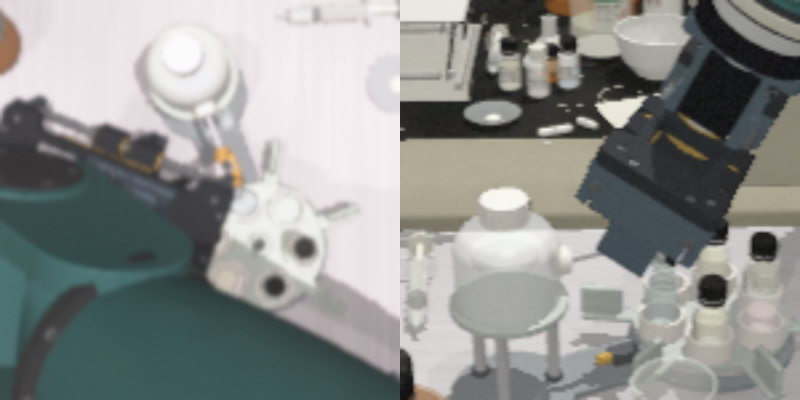

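The gripper hides the lever in both views, as expected with the fingertips on its bottle side. I'll push round in an arc and watch the force.

>>> {"api": "move_arm", "payload": {
  "plan": [
    {"travel": [5,-7,-2],"rotation": [0,0,0],"grip": 0},
    {"travel": [11,-10,-5],"rotation": [0,0,0],"grip": 0},
    {"travel": [15,-14,-7],"rotation": [0,0,0],"grip": 0},
    {"travel": [20,-17,-9],"rotation": [0,0,0],"grip": 0},
    {"travel": [23,-21,-11],"rotation": [0,0,0],"grip": 0}
  ]
}}

```text
time_s: 4.77
eef_pos: [0.3815, 0.6373, 0.3074]
tool_rot: [0.182, 0.958, -0.041, 0.219]
wrist_force: [1.1, 1.2, -0.8]
width: 0.001
gripper_force: 0.6
```

```bash
python3 - <<'E'
from h import *
st()
for f,d in((30,.025),(40,.024),(50,.023),(60,.022),(70,.022),(80,.021),(90,.021),(90,.017)): go(lev(f,d,.05,.132),.45)
E
```

```text
4.77 tip [0.459 0.607 0.136] q [ 1.05  0.56  1.69 -0.58  0.91  0.21] F [ 1.1  1.2 -0.8] 0.0009859305794740906
[0.453 0.604 0.132] travel [5.1, -4.3, 1.6] rot [0.003, -0.0, -0.0]
[0.445 0.598 0.132] travel [10.5, -13.0, -1.1] rot [0.003, -0.0, -0.0]
[0.437 0.591 0.132] travel [14.3, -22.7, -2.9] rot [0.003, -0.0, -0.0]
[0.431 0.582 0.132] travel [16.4, -32.9, -4.0] rot [0.003, -0.0, -0.0]
[0.427 0.573 0.132] travel [17.1, -42.4, -4.3] rot [0.003, -0.0, -0.0]
[0.425 0.563 0.132] travel [15.8, -52.7, -3.7] rot [0.003, -0.0, -0.0]
[0.424 0.554 0.132] travel [13.4, -61.7, -2.5] rot [0.003, -0.0, -0.0]
[0.425 0.55  0.132] travel [10.9, -64.6, -1.3] rot [0.003, -0.0, -0.0]
```

>>> {"api": "move_arm", "payload": {
  "plan": [
    {"travel": [5,-5,1],"rotation": [0,0,0],"grip": 0},
    {"travel": [10,-13,-1],"rotation": [0,0,0],"grip": 0},
    {"travel": [13,-18,-2],"rotation": [0,0,0],"grip": 0},
    {"travel": [15,-25,-3],"rotation": [0,0,0],"grip": 0},
    {"travel": [16,-32,-4],"rotation": [0,0,0],"grip": 0}
  ]
}}

```text
time_s: 5.18
eef_pos: [0.355, 0.6127, 0.3031]
tool_rot: [0.182, 0.958, -0.042, 0.219]
wrist_force: [1.4, 2.0, -0.6]
width: 0.0003
gripper_force: 1.1
```

>>> {"api": "move_arm", "payload": {
  "plan": [
    {"travel": [1,-6,0],"rotation": [0,0,0],"grip": 0},
    {"travel": [1,-11,0],"rotation": [0,0,0],"grip": 0},
    {"travel": [0,-16,0],"rotation": [0,0,0],"grip": 0},
    {"travel": [-1,-21,1],"rotation": [0,0,0],"grip": 0},
    {"travel": [-2,-25,1],"rotation": [0,0,0],"grip": 0}
  ]
}}

```text
time_s: 5.6
eef_pos: [0.3485, 0.5886, 0.3032]
tool_rot: [0.182, 0.958, -0.042, 0.219]
wrist_force: [0.3, 2.1, 0.0]
width: 0.0001
gripper_force: 0.9
```

```bash
python3 - <<'E'
from h import *
st()
for d in (.023,.021,.019,.017,.015): go(lev(90,d,.05,.132),.45)
a=r.camera("side")[:,:,::-1];b=r.camera("top")[:,:,::-1]
cv2.imwrite("pics/p6.png",np.hstack([cv2.resize(b[130:280,140:290],(400,400)),cv2.resize(a[130:280,180:330],(400,400))]))
E
```

```text
5.6 tip [0.426 0.558 0.131] q [ 1.05  0.48  1.82 -0.6   0.87  0.26] F [0.3 2.1 0. ] 9.934977578829199e-05
[0.423 0.556 0.132] travel [1.2, -2.9, -1.3] rot [0.002, -0.0, -0.001]
[0.424 0.554 0.132] travel [-0.0, -4.4, -0.7] rot [0.002, -0.0, -0.001]
[0.425 0.552 0.132] travel [-1.3, -5.8, -0.1] rot [0.002, -0.0, -0.001]
[0.425 0.55  0.132] travel [-2.5, -7.2, 0.5] rot [0.002, -0.0, -0.001]
[0.426 0.548 0.132] travel [-3.8, -8.7, 1.2] rot [0.002, -0.0, -0.001]
```

View pics/p6.png

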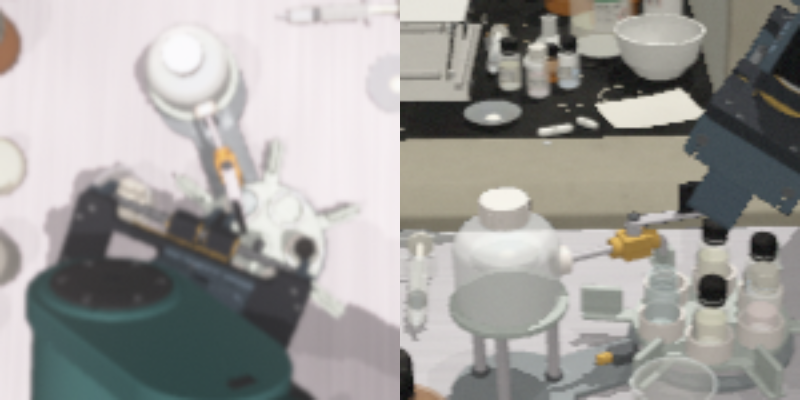

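The lever now runs almost along the tube, top crop (225,165) to (240,215), a few degrees short. I'll push on gently until the force shows the end stop.

>>> {"api": "move_arm", "payload": {
  "plan": [
    {"travel": [-1,-3,0],"rotation": [0,0,0],"grip": 0},
    {"travel": [-2,-5,0],"rotation": [0,0,0],"grip": 0},
    {"travel": [-3,-8,1],"rotation": [0,0,0],"grip": 0},
    {"travel": [-3,-8,1],"rotation": [0,0,0],"grip": 0}
  ]
}}

```text
time_s: 6.03
eef_pos: [0.3485, 0.5812, 0.3042]
tool_rot: [0.182, 0.958, -0.04, 0.219]
wrist_force: [-0.4, 9.1, -1.6]
width: 0.0005
gripper_force: 4.3
```

>>> {"api": "move_arm", "payload": {
  "plan": [
    {"travel": [0,-2,0],"rotation": [0,0,0],"grip": 0},
    {"travel": [0,-3,0],"rotation": [0,0,0],"grip": 0},
    {"travel": [0,-3,0],"rotation": [0,0,0],"grip": 0}
  ]
}}

```text
time_s: 6.28
eef_pos: [0.3475, 0.5796, 0.3047]
tool_rot: [0.181, 0.958, -0.038, 0.219]
wrist_force: [2.8, 17.7, -5.7]
width: 0.0002
gripper_force: 8.2
```

The force has risen to about 18 N, so the lever is at its end stop. Back off, then lift clear.

>>> {"api": "move_arm", "payload": {
  "plan": [
    {"travel": [2,10,0],"rotation": [0,0,0],"grip": 0},
    {"travel": [4,25,0],"rotation": [0,0,0],"grip": 0},
    {"travel": [-7,30,-30],"rotation": [0,0,0],"grip": 0},
    {"travel": [-23,30,-65],"rotation": [0,0,0],"grip": 0},
    {"travel": [-38,30,-95],"rotation": [0,0,0],"grip": 0}
  ]
}}

```text
time_s: 6.7
eef_pos: [0.3516, 0.6086, 0.4067]
tool_rot: [0.182, 0.958, -0.043, 0.219]
wrist_force: [0.3, -0.5, -0.2]
width: 0.0006
gripper_force: 0.0
```

>>> {"api": "move_arm", "payload": {
  "plan": [
    {"travel": [30,5,-20],"rotation": [0,0,0],"grip": 0},
    {"travel": [60,5,-40],"rotation": [0,0,0],"grip": 0},
    {"travel": [90,5,-40],"rotation": [0,0,0],"grip": 0},
    {"travel": [120,5,-40],"rotation": [0,0,0],"grip": 0},
    {"travel": [120,5,-40],"rotation": [0,0,0],"grip": 0}
  ]
}}

```text
time_s: 7.12
eef_pos: [0.2332, 0.6597, 0.387]
tool_rot: [0.181, 0.958, -0.043, 0.219]
wrist_force: [-0.8, 0.2, -0.8]
width: 0.0002
gripper_force: 0.0
```

```bash
python3 - <<'E'
from h import *
st()
print("lever open expected",[proj(n,W(c,[(.066,0,.12),(.02,0,.148)])).round(1).tolist() for n in("top","side")])
a=r.camera("side")[:,:,::-1];b=r.camera("top")[:,:,::-1]
cv2.imwrite("pics/p7.png",np.hstack([cv2.resize(b[130:280,140:290],(400,400)),cv2.resize(a[130:280,180:330],(400,400))]))
E
```

```text
7.12 tip [0.31  0.629 0.215] q [ 1.25  0.41  1.74 -0.52  1.08  0.32] F [-0.8  0.2 -0.8] 0.0001713977129151237
lever open expected [[[225.0, 192.3], [231.7, 209.9]], [[267.2, 213.9], [289.5, 195.9]]]
```

View pics/p7.png

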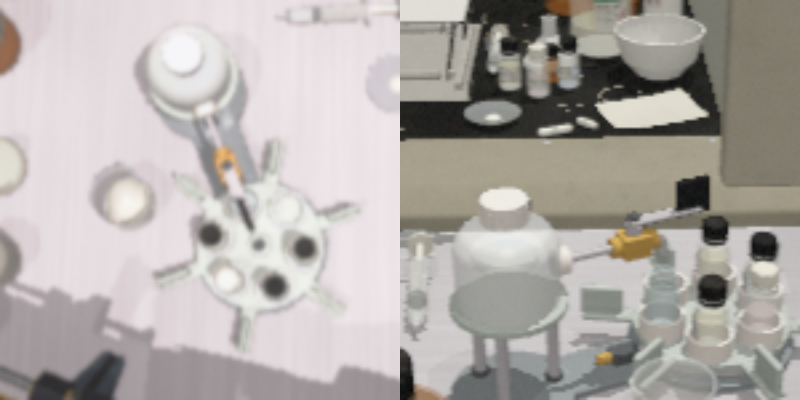

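The lever tab is at top px (231.9,209.9), against (231.7,209.9) expected fully open. The open vial is still under the spout and the robot is clear, so I'll hand in.

```bash
python3 -c "
from cell import r
print(r.sign_off())"
```

```text
the job is handed in; nothing more can be done
None
```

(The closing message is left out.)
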